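# Put the returned pipe fittings away in their stock trays

## Robot

A 6-joint arm with a two-finger parallel gripper is mounted at the origin on the work surface. World frame = base frame: x ahead of the robot, y to its left, z up, the work surface at z = 0. Lengths are in m, angles in rad, forces in N, time in s.
With the tool pointing down it reaches from about 0.25 to 0.775 m from the base axis. Payload 4 kg.
Tool frame: the origin (TCP) lies on the centre line of the jaws, within the pads' length; the fingertips stand 19 mm ahead of it and the grasp point (between the pads) is the TCP (bot.finger_overhang is the distance from the TCP to the fingertips, in m); z points along the fingers, y is the line along which they close (so a half turn about z gives the same grasp; the last joint's range is limited). The gripper opens to 94 mm and grips with 3 to 60 N. Pads are 16 mm wide; open, the fingers measure 119 mm over their backs; the gripper's body (75 mm by 177 mm) begins 78 mm behind the grasp point.
Start: joints at [1.078, 0.087, 1.371, -0, 1.684, -0.103], TCP at [0.209, 0.509, 0.225] pointing down, gripper open.
Joint ranges: [-3.1, 3.1], [-0.76, 2.03], [0.27, 2.55], [-1.08, 4.22], [0.17, 2.65], [-2.57, 2.57]. Speed limits (rad/s): [2.79, 2.79, 3.14, 3.14, 3.14, 3.14].

## Interface

Orientations are given as a unit quaternion [w, x, y, z].
In Python, from plant import bot gives the robot as it stands. The module is installed in compiled form; this text tells all that it offers. Calls block until the motion is done:
- bot.goto(position, orientation): joint-space move of the TCP to a pose.
- bot.movel(position, frame=None, max_speed=0.15): straight line of the TCP; frame=None keeps the orientation; max_speed is the mean speed in m/s.
- bot.goto_joints(angles): joint-space move.
- bot.gripper_to(opening): finger opening in m; the grip force is fixed at half the most; returns when the fingers have stopped.
- bot.sleep(seconds).
- bot.solve_ik(position, orientation): joint angles nearest the present ones, or None.
- bot.get_image(name): name is "side" or "top" or "wrist"; returns a dict with "image" (384x512x3 uint8, red, green, blue), "vfov" (degrees; the focal length in pixels is half the picture's height over the tangent of half this angle, whatever the lens; pixels are square), "cx", "cy" (the principal point, pixels), "origin" and "attitude" of the camera in the world. Camera axes: x right, y down, z forward; pixel columns grow to the right and rows downward; lengths in m; the calibration is good to about 2 mm. The wrist camera is an equidistant fisheye: a pixel r from the principal point sees the ray r / f radians off the axis. A picture is of the moment at which its call begins. There is no depth.
A pose or a line that the arm cannot do raises bot.MotionError and nothing moves.
- bot.job_done(): hands the job in; it is judged then, once.
Readings, each from a call of its own:
- bot.current_clock(): time.
- bot.current_joints(): joint angles.
- bot.current_qd(): joint speeds.
- bot.current_tau(): joint torques, N m.
- bot.current_tcp_pos(): TCP position.
- bot.current_ee_rot(): TCP orientation.
- bot.current_ft_force(): force on the tool from outside, world axes, zero at the start.
- bot.current_wrist_torque(): the same for the moment, N m.
- bot.current_finger_gap(): finger opening in m.
- bot.current_gripper_force(): force on a finger pad.
Only numpy, scipy, OpenCV 4.12 (cv2) and the standard library are available. Lean on these libraries where they do the work, as an engineer would, in place of code of your own. Each camera call takes 0.05 s, during which the arm holds its last target. There are 200 camera calls.

## Task

Put the five loose fittings away by kind, one to a bay: both stainless ferrules in the orange tray, both brass couplings in the blue tray, and the red-levered valve in the empty bay of the green tray. Stand each one upright on the floor of its bay, set down rather than dropped, and let go. Leave the blue-levered valve in its bay and the spanner where they are.

Things in the scene. Friction and masses are not known exactly. Their poses are not given: they have to be found in the camera images.
- short_ferrule: The shorter stainless ferrule, standing upright: round foot flange 50 mm across, 8 mm high, with a round tube 38 mm across on it (grip here), 50 mm high in all, open bore on top, about 0.25 kg. Origin: centre of the underside, z up.
- tall_ferrule: The taller stainless ferrule, standing upright: round foot flange 50 mm across, 8 mm high, with a round tube 38 mm across on it (grip here), 68 mm high in all, open bore on top, about 0.25 kg. Origin: centre of the underside, z up.
- short_coupling: The shorter brass coupling, standing upright: hexagonal foot 44 mm across flats, 51 over corners, 18 mm high, with a round neck 32 mm across on it (grip here), 50 mm high in all, about 0.25 kg. Origin: centre of the underside, z up.
- tall_coupling: The taller brass coupling, standing upright: hexagonal foot 44 mm across flats, 51 over corners, 18 mm high, with a round neck 32 mm across on it with two thin look-only rings low on it (grip here), 68 mm high in all, about 0.25 kg. Origin: centre of the underside, z up.
- red_valve: Valve with a red lever, loose on the bench, to be put away: round steel body up to 50 mm across, 34 mm high; centred over it a bar lever 64 mm long (its x), 16 mm wide (its y), from z = 40 to 64 mm (grip across it). About 0.4 kg. Origin: centre of the underside, z up.
- blue_valve: Valve with a blue lever, loose but already in the +y bay of the green tray, lever roughly along the tray's x; it stays there: round steel body up to 50 mm across, 34 mm high; centred over it a bar lever 64 mm long (its x), 16 mm wide (its y), from z = 40 to 64 mm (grip across it). About 0.4 kg. Origin: centre of the underside, z up.
- orange_tray: Orange tray, for the stainless ferrules, both bays empty. Fixed open box 82 mm along its x, 159 mm along y, 24 mm high; walls and floor 5 mm. A divider at y = 0, 21 mm high, makes two 72 x 72 mm bays centred at x = 0, y = +38.5 and -38.5 mm, floor top at z = 5 mm. Origin: centre of the underside, z up.
- blue_tray: Blue tray, for the brass couplings, both bays empty. Fixed open box 82 mm along its x, 159 mm along y, 24 mm high; walls and floor 5 mm. A divider at y = 0, 21 mm high, makes two 72 x 72 mm bays centred at x = 0, y = +38.5 and -38.5 mm, floor top at z = 5 mm. Origin: centre of the underside, z up.
- green_tray: Green tray, for valves; its +y bay holds the blue-levered valve, its -y bay is empty. Fixed open box 82 mm along its x, 159 mm along y, 24 mm high; walls and floor 5 mm. A divider at y = 0, 21 mm high, makes two 72 x 72 mm bays centred at x = 0, y = +38.5 and -38.5 mm, floor top at z = 5 mm. Origin: centre of the underside, z up.
- spanner: Steel open-ended spanner 170 mm long lying along its x on the bench, to the robot's right, away from the fittings; to be left alone. Origin: underside, about mid-length.
There are look-alikes about, which are no part of the job. What is shaped like the short_coupling but pink or purple is not meant.

How it is judged:
At the end, for the whole second after the job is handed in: Ferrules in orange, couplings in blue, red valve in green tray: each flat on a bay floor (origin under 9 mm above the tray underside, within 16 mm in tray x, 55 mm in tray y), upright to 0.12 rad, at rest. Blue valve upright, within 25 mm, spanner within 30 mm of its start (x of short_ferrule in the frame of orange_tray between -0.016 and 0.016 m and y of short_ferrule in the frame of orange_tray between -0.055 and 0.055 m and z of short_ferrule in the frame of orange_tray between 0 and 0.009 m and angle between each of short_ferrule, tall_ferrule, short_coupling, tall_coupling, red_valve, blue_valve's own z axis and vertical below 0.12 rad and linear speed of each of short_ferrule, tall_ferrule, short_coupling, tall_coupling, red_valve, blue_valve below 0.03 m/s and x of tall_ferrule in the frame of orange_tray between -0.016 and 0.016 m and y of tall_ferrule in the frame of orange_tray between -0.055 and 0.055 m and z of tall_ferrule in the frame of orange_tray between 0 and 0.009 m and x of short_coupling in the frame of blue_tray between -0.016 and 0.016 m and y of short_coupling in the frame of blue_tray between -0.055 and 0.055 m and z of short_coupling in the frame of blue_tray between 0 and 0.009 m and x of tall_coupling in the frame of blue_tray between -0.016 and 0.016 m and y of tall_coupling in the frame of blue_tray between -0.055 and 0.055 m and z of tall_coupling in the frame of blue_tray between 0 and 0.009 m and x of red_valve in the frame of green_tray between -0.016 and 0.016 m and y of red_valve in the frame of green_tray between -0.055 and 0.055 m and z of red_valve in the frame of green_tray between 0 and 0.009 m and distance of blue_valve from where it was at the start of the episode below 0.025 m and distance of spanner from where it was at the start of the episode below 0.03 m); the robot touches nothing.
It fails at once if the blue-levered valve is pushed out of its bay or knocked over (distance of blue_valve from where it was at the start of the episode above 0.025 m or angle between blue_valve's own z axis and vertical above 0.4 rad).
It fails at once if the spanner is moved by more than 30 mm (distance of spanner from where it was at the start of the episode above 0.03 m).
It fails at once if a fitting is dropped: it falls untouched by the fingers faster than 0.7 m/s (a fall of about 25 mm) ((linear speed of short_ferrule above 0.7 m/s and contact force between short_ferrule and the fingers below 0.05 N) or (linear speed of tall_ferrule above 0.7 m/s and contact force between tall_ferrule and the fingers below 0.05 N) or (linear speed of short_coupling above 0.7 m/s and contact force between short_coupling and the fingers below 0.05 N) or (linear speed of tall_coupling above 0.7 m/s and contact force between tall_coupling and the fingers below 0.05 N) or (linear speed of red_valve above 0.7 m/s and contact force between red_valve and the fingers below 0.05 N)).
It also fails if it takes over 120 s, if anything falls off the work surface, if the arm or the gripper's body presses on something with over 40 N, if the wrist force passes 120 N, or if a joint passes its speed limit or range.

## Working session

There is one attempt and no reset: what is moved stays moved. The work goes in short steps, each a Python script; the robot and the scene stay as the last script left them, time stands still between calls to the robot, and variables do not carry over. Pictures are saved under pics/ and viewed, at most 14 in all, crops included, and the job is handed in when it is done.

```bash
mkdir -p pics
python3 - <<'E'
from plant import bot
import cv2,pickle
d={}
for n in("top","side","wrist"):
    g=bot.get_image(n);d[n]=g
    cv2.imwrite(f"pics/{n}0.png",cv2.resize(g["image"][:,:,::-1],(800,600),interpolation=cv2.INTER_CUBIC))
    print(n,{k:v for k,v in g.items() if k!="image"})
pickle.dump(d,open("d0.pkl","wb"))
print(bot.current_ee_rot(),bot.current_clock(),bot.finger_overhang)
E
```

```text
top {'vfov': 54.76540746417015, 'cx': 252.58052218810025, 'cy': 185.31607365723613, 'origin': array([ 0.45728012, -0.10436386,  1.02194283]), 'attitude': array([ 0.03755501, -0.69517059,  0.71710454, -0.03299318])}
side {'vfov': 48.94148088125211, 'cx': 255.1444444991588, 'cy': 196.75009496838078, 'origin': array([-0.14768025, -1.02501291,  0.77703854]), 'attitude': array([-0.45172432,  0.83447335, -0.27624051,  0.1526124 ])}
wrist {'vfov': 65.70646984690485, 'cx': 262.4189708838827, 'cy': 192.39695153178653, 'origin': array([0.14595502, 0.53477421, 0.3837288 ]), 'attitude': array([0.09803271, 0.82454302, 0.55345878, 0.0648211 ])}
[-2.60674847e-04  1.93637780e-01  9.81072731e-01 -7.99159256e-04] 0.15 0.019
```

View pics/top0.png

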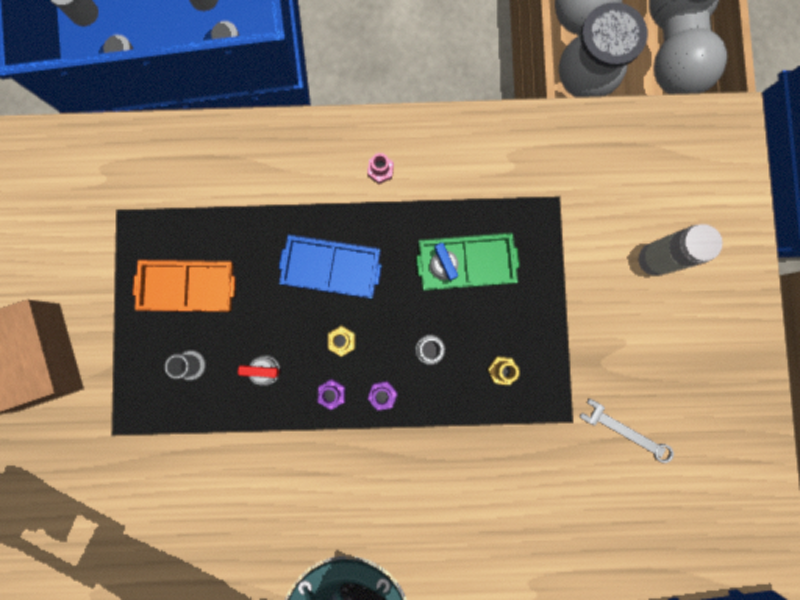

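View pics/side0.png

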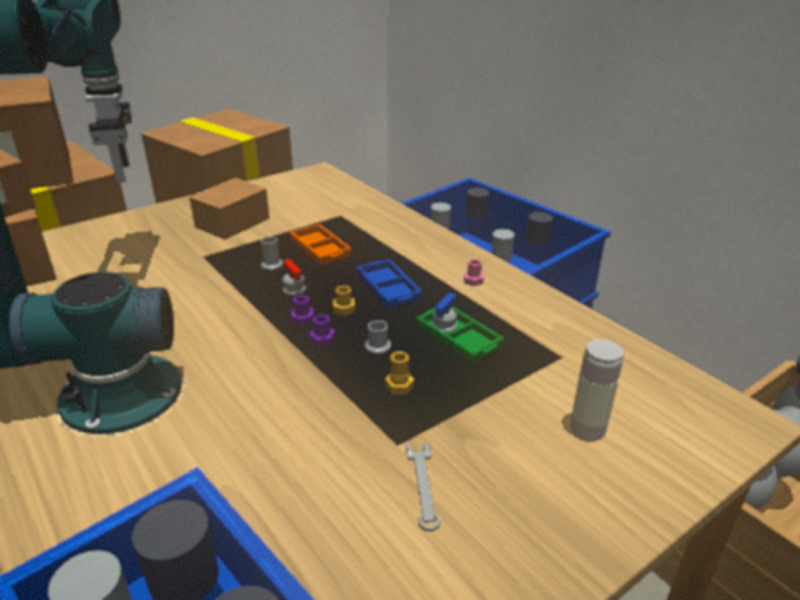

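Top view (800x600):
- **Ferrules:** tall one at (184,366), short one at (430,349).
- **Brass couplings:** short one at (341,341), tall one at (504,371).
- **Look-alikes, not wanted:** purple at (331,395) and (382,396), pink at (380,168).
- **Valves:** red at (260,371), blue at (444,263) in the green tray, so that tray's empty bay is the right one.
- **Trays:** orange (184,286), blue (330,267), green (468,262).
- **Spanner:** (627,432).

The side view agrees on which of each pair is tall or short. Next is a close crop.

Run:
```python
import cv2,pickle
d=pickle.load(open("d0.pkl","rb"));im=d["top"]["image"][:,:,::-1]
for i,x in enumerate((76,206)):
    c=cv2.resize(im[140:275,x:x+150],None,fx=4.4,fy=4.4,interpolation=cv2.INTER_CUBIC)
    cv2.imwrite(f"pics/c{i}.png",cv2.resize(im[142:272,x:x+160],(800,650),interpolation=cv2.INTER_CUBIC)[:600])
```

```text
(no output)
```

View pics/c0.png

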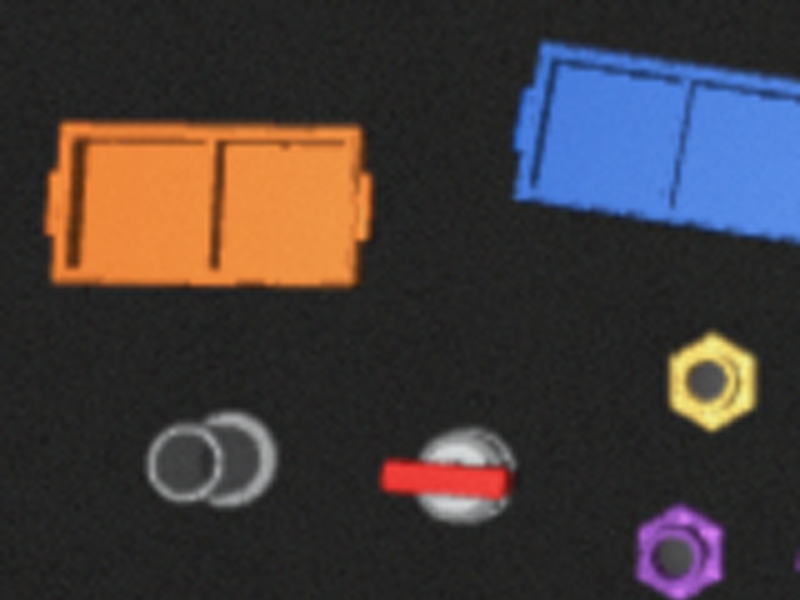

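View pics/c1.png

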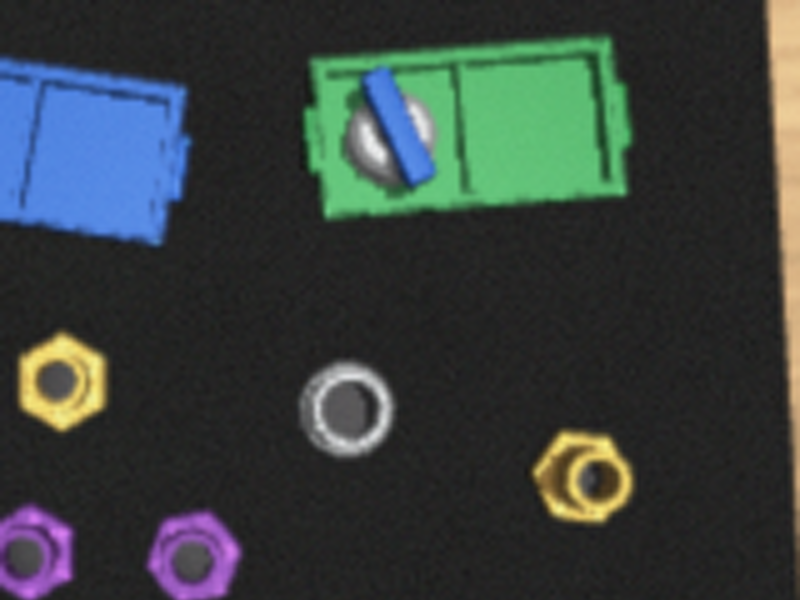

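The crops confirm my choices. Centres in crop c0 are:
- tall ferrule: foot (231,459), top (185,462)
- red lever: (445,479), running from (386,475) to (508,483)
- short coupling foot: (713,382)

In crop c1 they are:
- short ferrule foot: (346,409)
- tall coupling: foot (580,477), top (600,480)

Next I'll compute world positions.

```bash
cat > h.py <<'E'
import numpy as np,cv2,pickle
from scipy.spatial.transform import Rotation as R
def ray(g,u,v,fish=False):
    f=192/np.tan(np.radians(g["vfov"]/2));x,y=(u-g["cx"])/f,(v-g["cy"])/f
    if fish: r=np.hypot(x,y);d=np.array([x*np.sinc(r/np.pi),y*np.sinc(r/np.pi),np.cos(r)])
    else: d=np.array([x,y,1.])
    return R.from_quat(g["attitude"],scalar_first=True).apply(d)
def hit(g,u,v,z,fish=False):
    d=ray(g,u,v,fish);return g["origin"]+d*(z-g["origin"][2])/d[2]
def quat(yaw): # tool down, closing line (tool y) at yaw in world
    c,s=np.cos(yaw),np.sin(yaw)
    return R.from_matrix(np.array([[-s,c,0],[c,s,0],[0,0,-1.]])).as_quat(scalar_first=True)
E
python3 - <<'E'
from h import *
g=pickle.load(open("d0.pkl","rb"))["top"]
def c(i,x,y,z): return hit(g,(x+.5)/5-.5+(76,206)[i],(y+.5)/5-.5+142,z)[:2]
for n,*a in [("TF foot",0,231,459,.008),("TF top",0,185,462,.068),("SC foot",0,713,382,.018),("SC top",0,708,381,.05),
 ("SF foot",1,346,409,.008),("SF top",1,351,409,.05),("TC foot",1,580,477,.018),("TC top",1,600,480,.068),
 ("RV lever",0,445,479,.064),("RV body",0,467,476,.02)]: print(n,c(*a).round(4))
l=c(0,386,475,.064)-c(0,508,483,.064);print("lever yaw",np.arctan2(l[1],l[0]))
T={"orange":[(0,60,122),(0,362,126),(0,358,287),(0,52,285)],"blue":[(0,543,42),(1,187,87),(1,162,244),(0,516,198)],"green":[(1,310,58),(1,611,37),(1,627,193),(1,326,218)]}
for n,p in T.items():
    q=np.array([c(*a,.024) for a in p]);y=q[0]-q[1]+q[3]-q[2]
    print(n,q.mean(0).round(4),"yaw",(np.arctan2(y[1],y[0])-np.pi/2).round(3),np.linalg.norm(y)/2,np.linalg.norm(q[0]+q[1]-q[2]-q[3])/2)
E
```

```text
TF foot [0.4387 0.2604]
TF top [0.439  0.2624]
SC foot [ 0.4722 -0.0039]
SC top [ 0.4723 -0.0045]
SF foot [ 0.453  -0.1566]
SF top [ 0.4531 -0.157 ]
TC foot [ 0.4129 -0.2801]
TC top [ 0.4133 -0.2814]
RV lever [0.4261 0.1301]
RV body [0.426  0.1291]
lever yaw 1.4757785588094778
orange [0.5765 0.2679] yaw -0.041 0.16567244168839979 0.08849411358686927
blue [0.6025 0.0124] yaw -0.186 0.16282380379732433 0.08688462619874596
green [ 0.6038 -0.2278] yaw 0.045 0.1640029102809939 0.08704297591027968
```

```bash
cat >> h.py <<'E'
from plant import bot
TR={"orange":(.5765,.2679,-.041),"blue":(.6025,.0124,-.186),"green":(.6038,-.2278,.045)}
def hover(p,yaw,z=.18):
    b=[]
    for y in (yaw,yaw+np.pi):
        s=bot.solve_ik([*p,z],quat(y))
        if s is not None: b.append((abs(s[5]),y))
    bot.goto([*p,z],quat(min(b)[1]))
def pick(p,yaw,gz,op=.06):
    hover(p,yaw); bot.gripper_to(op)
    bot.movel([*p,gz],max_speed=.12); bot.gripper_to(0)
    print("grip",bot.current_finger_gap(),bot.current_gripper_force())
    bot.movel([*p,.18],max_speed=.15)
    print("lift",bot.current_finger_gap(),bot.current_gripper_force(),bot.current_ft_force())
def place(tray,side,gz,op=.06):
    x,y,a=TR[tray]; d=.0385*side; p=(x-np.sin(a)*d,y+np.cos(a)*d)
    hover(p,a)
    bot.movel([*p,gz+.02],max_speed=.15); bot.movel([*p,gz+.0055],max_speed=.03)
    print("down",bot.current_ft_force()); bot.gripper_to(op)
    bot.movel([*p,.18],max_speed=.15); print("t",bot.current_clock())
def snap(n,f,box=None):
    g=bot.get_image(n);im=g["image"][:,:,::-1]
    if box: im=im[box[1]:box[3],box[0]:box[2]]
    s=min(800/im.shape[1],600/im.shape[0]);cv2.imwrite(f"pics/{f}.png",cv2.resize(im,None,fx=s,fy=s,interpolation=cv2.INTER_CUBIC));return g
E
python3 - <<'E'
from h import *
p=(.439,.261)
hover(p,-.041);bot.gripper_to(.06)
g=snap("wrist","w1");pickle.dump(g,open("w1.pkl","wb"))
pick(p,-.041,.055); snap("side","s1",(120,100,380,300));print(bot.current_clock(),bot.current_joints())
E
```

```text
grip 0.037645711458154395 30.00075727701187
lift 0.03774778381966526 29.999502897262573 [ 0.53195852 -1.13584997 -2.65645868]
5.3583 [ 4.25308511e-01  1.39195851e-02  1.53887755e+00 -1.05994905e-04
  1.59200471e+00  4.66312601e-01]
```

View pics/s1.png

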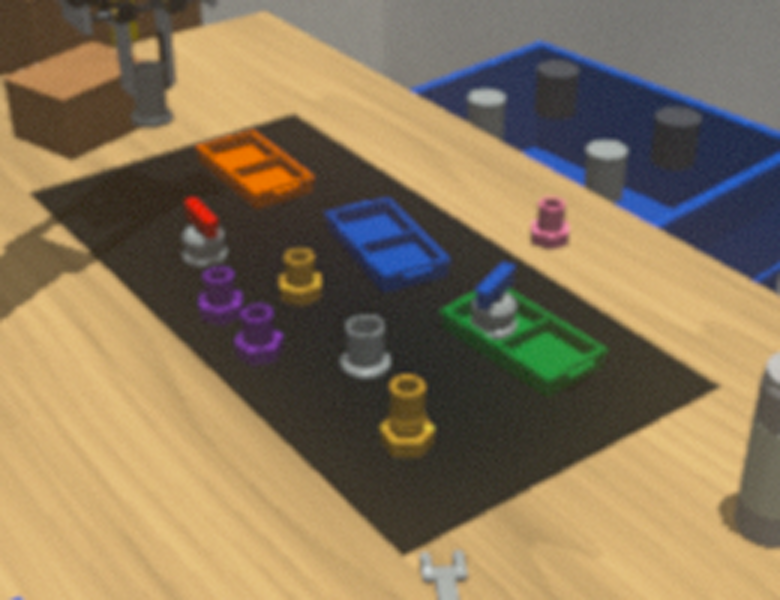

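The tall ferrule hangs upright in the fingers at about (150,95) in the crop. I'll place it and then check the tray.

Run:
```python
from h import *
place("orange",1,.055)
hover((.4531,-.1568),.045)
snap("top","t1",(76,142,236,262))
```

```text
down [-0.79015242 -0.01775347 -0.02730052]
t 8.9917
```

View pics/t1.png

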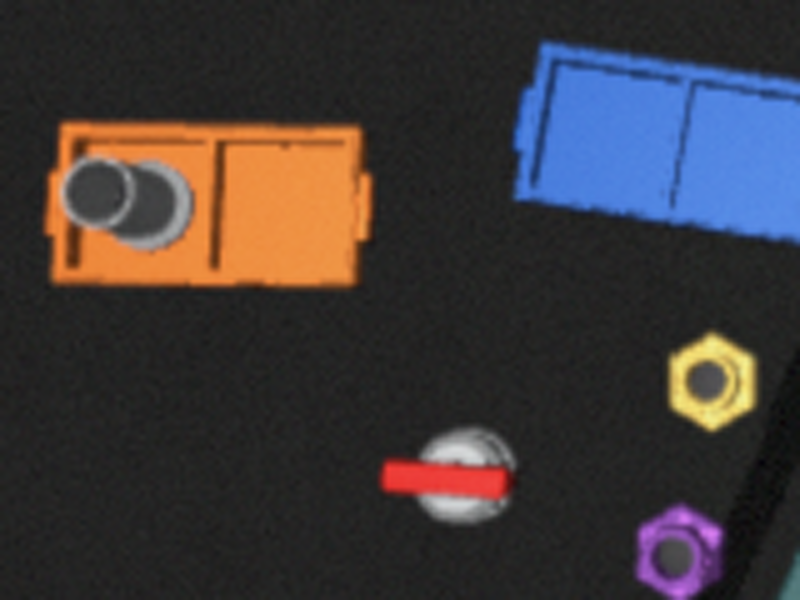

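The tall ferrule's foot is at (147,205), centred in the +y bay and flat. Now the others.

Run:
```python
from h import *
pick((.4531,-.1568),-.041,.043); place("orange",-1,.043)
pick((.4722,-.0042),-.1,.043); place("blue",1,.043)
pick((.4131,-.2807),.0,.055); place("blue",-1,.055)
pick((.426,.1299),-.095,.056,.05); place("green",-1,.056,.05)
bot.goto([.3,.2,.3],bot.current_ee_rot())
snap("top","t2",(76,132,336,262)); snap("side","s2",(120,100,380,300))
```

```text
grip 0.03752474588196397 30.000390708446503
lift 0.03756709995078127 29.9996879696846 [-0.29433915  0.68903202 -2.44199782]
down [-1.18022839 -0.43917336 -0.11491412]
t 18.75
grip 0.031195586227365 30.0004443526268
lift 0.031252870892331495 29.999409914016724 [-0.2243754   0.85333988 -3.15344223]
down [-0.08420403  0.48142097 -1.73978109]
t 26.75
grip 0.03134389125661747 29.998713433742523
lift 0.031104191965123647 29.99570667743683 [ 0.49759384  0.25469411 -3.46981115]
down [ 0.37810384  0.41993057 -4.55949196]
t 35.3917
grip 0.01621409390269167 30.00194638967514
lift 0.016527437272899508 29.99736338853836 [ 0.61609983  0.1754395  -5.79033504]
down [-0.20047984 -0.52597654 -4.9000065 ]
t 44.225
```

View pics/t2.png

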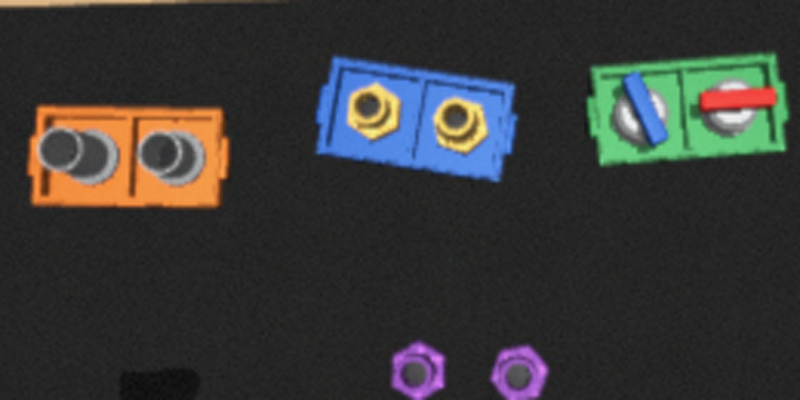

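View pics/s2.png

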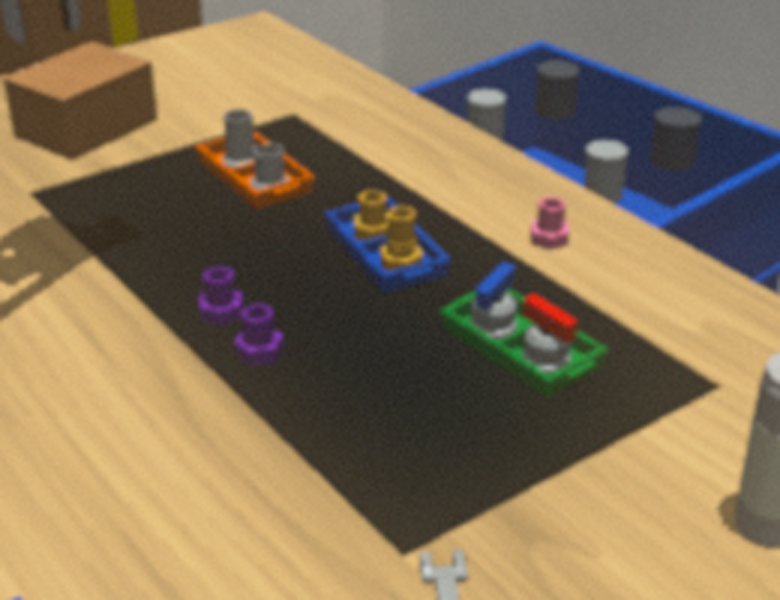

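All five look seated upright in the top and side views. In the top crop, the ferrules are at (97,155) and (175,157), the couplings at (374,111) and (462,127), and the red valve at (732,105). The blue valve and spanner haven't moved, so I'm handing in.

```bash
python3 -c "
from plant import bot
print(bot.job_done(),bot.current_clock())"
```

```text
the job is handed in; nothing more can be done
the job is handed in; nothing more can be done
```

The job is handed in after about 45 s of robot time: final pictures show both ferrules in orange, both couplings in blue and the red valve in green, all upright, with the blue valve and spanner unmoved; no verdict came back.

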